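Send a sample shuttle through the reader arch and catch it

ROBOT

A 7-joint arm with a two-finger parallel gripper is mounted at the origin on the work surface. World frame = base frame: x ahead of the robot, y to its left, z up, the work surface at z = 0. Lengths are in m, angles in rad, forces in N, time in s.
With the tool pointing down it reaches from about 0.4 to 0.85 m from the base axis. Payload 10.4 kg.
Tool frame: the origin (TCP) lies between the finger pads; the fingertips stand 19 mm ahead of it and the grasp point (between the pads) is the TCP (manip.tips_ahead is the distance from the TCP to the fingertips, in m); z points along the fingers, y is the line along which they close (so a half turn about z gives the same grasp; the last joint's range is limited). The gripper opens to 85 mm and grips with 20 to 120 N. Pads are 22 mm wide; open, the fingers measure 114 mm over their backs; the gripper's body (76 mm by 85 mm) begins 54 mm behind the grasp point. The pads swing forward as they close: fully open they stand 13 mm farther back than shut.
Start: joints at [1.134, 0.332, -0.065, 1.46, 0.022, 1.35, -0.088], TCP at [0.251, -0.572, 0.23] pointing down, gripper open.
Joint ranges: [-2.6, 2.6], [-0.5, 2.12], [-1.47, 1.34], [0.16, 2.42], [-1.27, 4.41], [0.06, 2.06], [-2.6, 2.6]. Speed limits (rad/s): [2.22, 2.22, 2.79, 2.79, 3.14, 3.14, 3.14].

INTERFACE

Orientations are given as a unit quaternion [x, y, z, w].
In Python, from workcell import manip, viewer gives the robot as it stands.
- The arm moves only by the tool arm_command, never from a script. Its argument "series" is text: rows parted by semicolons, each of 5 numbers parted by spaces: the closure, from 0 (fully open) to 1 (shut), then the shift along the tool's x, y, z normalised to -1 to 1, where 1 is 0.4 m, then the turn about the tool's z normalised to -1 to 1, where 1 is 180 degrees. In form: jaw tx ty tz spin; .... A call has exactly 10 rows; each row shifts and turns the commanded pose from where the row before left it, along the tool's axes as they then stand; what a row does not reach is not made up. A row lasts 1/8 s, in which the tool goes at most 62.5 mm and 10.7 degrees, less where a joint would pass 70% of its speed; a pose out of reach is approached as far as the arm can. A call with a number of a shift or a turn outside -1 to 1 is refused whole. A call with a gripper value outside its range is refused whole. The fingers move at their own pace and stop on an object; "newtons" is the grip in N (left out, the last holds). Time passes only in rows, so rows that do not move let the fingers close, or fill a call up. It gives the time, the measured TCP pose, the force, the opening and the grip force at its end, in the units of the state.
- manip.get_obs(): the state, without advancing time (a new reading comes with each control period).
- viewer.camera(name): name is "side" or "top"; returns a dict with "pixels" (384x512x3 uint8, red, green, blue), "intrinsics" (3x3 intrinsics, pixels), "D" ([k1, k2, p1, p2, k3] as OpenCV has them; the pictures are not rectified), "extrinsics" (4x4, takes a point from world to camera coordinates). Camera axes: x right, y up, looking along -z (the intrinsics and any distortion apply to the point x, -y, -z); pixel columns grow to the right and rows downward; lengths in m; the calibration is good to about 2 mm. A picture is of the moment at which its call begins. There is no depth.
- manip.hand_in(): hands the job in; it is judged then, once.
The state is a dict: "clock": time; "joint_pos": joint angles; "joint_velocities": joint speeds; "tau": joint torques, N m; "position": TCP position; "ee_rot": TCP orientation; "ft_force": force on the tool from outside, world axes, zero at the start; "torque": the same for the moment, N m; "grip_width": opening from 0.0 (shut) to 1.0 (fully open); "grasp_force": force on a finger pad.
Only numpy, scipy, OpenCV 4.12 (cv2) and the standard library are available. Lean on these libraries where they do the work, as an engineer would, in place of code of your own. Each camera call takes 0.05 s, during which the arm holds its last target. There are 200 camera calls.

TASK

Press the red plunger fully down to open the gate, let the sample shuttle run freely by itself through the grey reader arch, then catch it gently by its orange post (block or pinch it) and bring it to a moment's standstill beyond the arch but well short of the rubber end stop. Then ease it slowly down against the end stop, let go and leave it parked there; the jar hanging in the shuttle must never swing hard, and the glassware around stays where it is.

Things in the scene. Friction and masses are not known exactly. Their poses are not given: they have to be found in the camera images.
- rail: Fixed inclined rail unit on the bench: white base 650 x 130 x 12 mm, two steel rods. Origin: on the bench, 15 mm uphill of the base's centre. Its +x points downhill along the rail, y across, z up; the rods fall towards +x at 0.042 rad.
- arch (a point): Middle of the underside of the grey reader arch's bridge, 173 mm above the bench, at x = -70 mm, y = 0 in the rail's frame. The arch is 24 mm deep along x, its opening 116 mm wide, its top 185 mm above the bench.
- end_stop (a point): Face of the black rubber end stop, at x = 302 mm, y = 0, z = 35 mm in the rail's frame.
- shuttle (a joint): Travel of the shuttle (deck 150 x 100 x 12 mm on wheels) down the rail, m: 0 = held by the gate, 0.11 = post under the arch, 0.43 = at the end stop. Let it run untouched until 0.14. Nominal mass with jar 0.72 kg (hidden, about -15 to +35 %), drag 1.0 N s/m, friction about 0.01 N: about 1 s from gate to arch, then 0.2 to 0.35 m/s.
- post_top (a point): Centre of the top of the shuttle's orange post: 20 mm along the rail, 24 mm across, 69 mm tall on the deck. In the rail's frame at x = (travel - 0.176) m, y = 0; 157 mm above the bench at travel 0, 139 mm at 0.43. Downhill of the post the deck is bare for 35 mm, then ends. The jar's axis is 65 mm uphill of the post's.
- jar (a point): Amber jar with white cap, 48 mm wide, 59 mm tall, 100 g, hanging from a cross pin 20 mm above this point (z = the jar's upright axis). It swings fore and aft, period about 0.4 s, by about 0.16 rad per 0.1 m/s of sudden change in the shuttle's speed. Keep it within 0.25 rad of upright.
- plunger (a joint): Travel of the release plunger, m: 0 up (gate closed), 0.018 fully down. The gate is open beyond about 0.012. Friction about 2.5 N plus damping, no spring: it stays where it is pushed.
- plunger_top (a point): Middle of the top of the plunger's red round cap, 36 mm wide, on the robot's side of the rail downhill of the arch: x = 30 mm, y = -85 mm in the rail's frame, 86 mm above the bench when up. Pressed straight down. A rod leads from it to the yellow gate blade in front of the shuttle.
- dish: Open glass bowl, 110 mm wide, 45 mm high, loose; leave alone. Origin at the centre of its underside.
- reagent: Amber reagent bottle with blue cap, 66 mm wide, 130 mm high, loose; leave alone. Origin at the centre of its underside.
- beaker: White beaker, 72 mm wide, 85 mm high, loose; leave alone. Origin at the centre of its underside.

How it is judged:
On the way, in this order (a step that is already met when the one before it is completed fails the run):
1. the plunger is pressed down and the gate is open (value of joint plunger above 0.012 m).
2. the shuttle has run freely through the reader arch (value of joint shuttle above 0.14 m and velocity of joint shuttle above 0.08 m/s).
3. the shuttle is held at a standstill beyond the arch and well short of the end stop (value of joint shuttle between 0.14 and 0.41 m and velocity of joint shuttle between -0.03 and 0.03 m/s), for 0.25 s.
4. the shuttle is eased down against the end stop (value of joint shuttle above 0.422 m), for 0.2 s.
At the end, for the whole second after the job is handed in: The shuttle rests against the end stop (within 8 mm), still (under 20 mm/s), its jar hanging within 0.12 rad of upright, the plunger left down, the robot clear of everything (value of joint shuttle above 0.422 m and velocity of joint shuttle between -0.02 and 0.02 m/s and angle between jar's own z axis and vertical below 0.12 rad and value of joint plunger above 0.01 m); the robot touches nothing.
It fails at once if the jar swings more than 0.25 rad from upright (a hard catch or a slam) (angle between jar's own z axis and vertical above 0.25 rad).
It fails at once if the robot touches the shuttle before it is through the reader arch (contact force between the arm and shuttle above 0.3 N and value of joint shuttle below 0.135 m).
It fails at once if the fingers touch the shuttle before it is through the reader arch (contact force between the fingers and shuttle above 0.3 N and value of joint shuttle below 0.135 m).
It fails at once if the shuttle runs onto the end stop faster than 0.12 m/s (value of joint shuttle above 0.418 m and velocity of joint shuttle above 0.12 m/s).
It fails at once if the glassware around is moved (distance of any of dish, reagent, beaker from where it was at the start of the episode above 0.03 m).
It also fails if it takes over 38 s, if anything falls off the work surface, if the arm or the gripper's body presses on something with over 40 N, if the wrist force passes 120 N, or if a joint passes its speed limit or range.

## Working session

There is one attempt and no reset: what is moved stays moved. The work goes in short steps, Python scripts to look and compute and a tool call to move; the robot and the scene stay as the last step left them, time stands still between calls to the robot, and variables do not carry over. Pictures are saved under pics/ and viewed, at most 10 in all, crops included, and the job is handed in when it is done.

Besides the shell and the picture viewer there is one more tool, called after ">>>" as name(argument=value, ...) on one line, values as JSON. arm_command: Moves the arm, as the interface text tells. Scaled input: -1 to 1 covers 0.4 m each way for a shift and 180 degrees each way for a turn. Its arguments: {"type":"object","properties":{"series":{"type":"string"},"newtons":{"type":"number"}},"required":["series"]}

```bash
ls; mkdir -p pics
python3 - <<'E'
from workcell import manip, viewer
import cv2, numpy as np, pickle
d={}
for n in ("side","top"):
    c=viewer.camera(n); d[n]=c
    cv2.imwrite(f"pics/{n}0.png",cv2.resize(c["pixels"][:,:,::-1],(800,600),interpolation=cv2.INTER_CUBIC))
    print(n,np.round(c["intrinsics"],1).tolist(),c["D"],np.round(c["extrinsics"],3).tolist())
pickle.dump(d,open("c0.pkl","wb"))
o=manip.get_obs(); print(o, manip.tips_ahead)
E
```

```text
pics
side [[365.2, 0.0, 257.9], [0.0, 365.2, 194.2], [0.0, 0.0, 1.0]] [-0.02360419  0.          0.          0.          0.        ] [[-0.877, -0.481, 0.014, 0.47], [0.273, -0.474, 0.837, -0.264], [-0.396, 0.738, 0.547, -0.863], [0.0, 0.0, 0.0, 1.0]]
top [[433.9, 0.0, 259.6], [0.0, 433.9, 183.5], [0.0, 0.0, 1.0]] [0.03233405 0.         0.         0.         0.        ] [[-0.009, -1.0, 0.002, 0.028], [0.997, -0.009, 0.08, -0.566], [-0.08, 0.002, 0.997, -1.244], [0.0, 0.0, 0.0, 1.0]]
{'clock': 0.1, 'joint_pos': array([ 1.13440819,  0.33284551, -0.06469417,  1.46082788,  0.02158924,
        1.34986242, -0.08852364]), 'joint_velocities': array([ 1.60435505e-03, -4.24863944e-04, -9.00931552e-05, -2.74335408e-04,
        8.74517552e-04, -2.88306994e-04, -4.99571701e-04]), 'tau': array([ 8.68025854e-04, -6.26745915e+01,  4.87080461e-02, -3.92434251e+01,
        1.62203953e-02,  6.90972010e-03,  7.36348966e-05]), 'position': array([ 0.25117326, -0.57196606,  0.22898652]), 'ee_rot': array([ 9.78674795e-01,  2.05414839e-01, -1.49840217e-04, -6.05927912e-04]), 'ft_force': array([-0.14563702,  0.35317745, -0.30403154]), 'torque': array([ 0.00663601, -0.00221162, -0.02336004]), 'grasp_force': 0.0, 'grip_width': 1.0033248978602347} 0.019
```

View pics/side0.png

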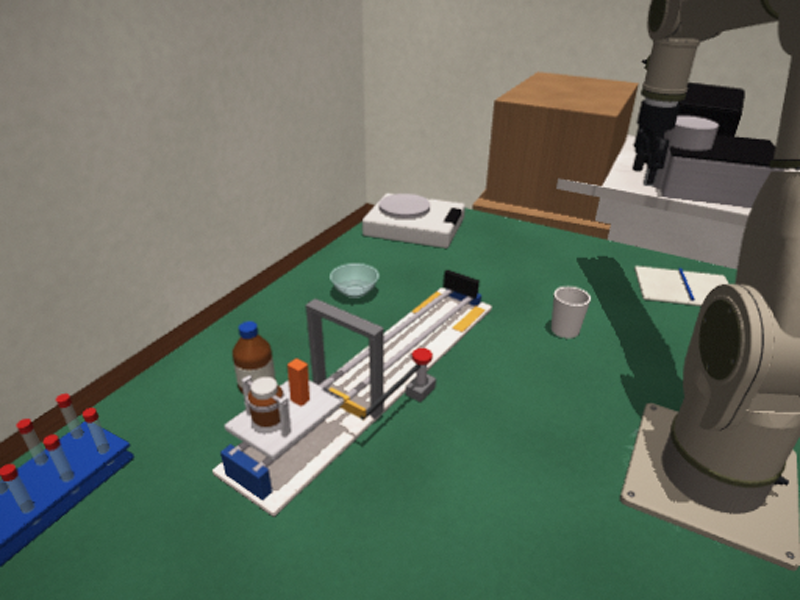

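View pics/top0.png

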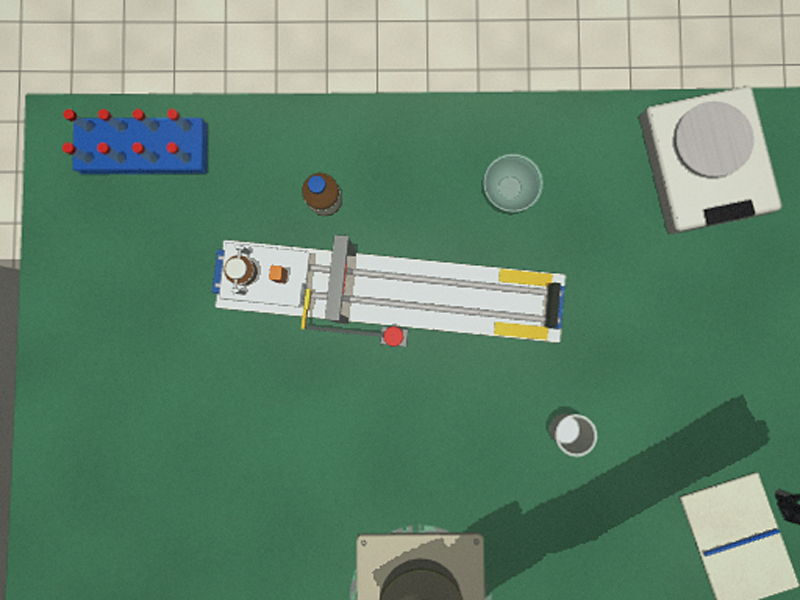

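Both views show the whole rail. In the side view the post is at (298,382), the plunger at (422,355) and the end stop at (461,285). In the top view the base corners are about (222,241), (566,275), (561,343) and (215,307), with the plunger at (393,336) and the post at (278,272). Next I'll fit the rail pose.

```bash
cat > h.py <<'E'
import numpy as np, cv2
from scipy.optimize import least_squares
F=np.diag([1,-1,-1.])
def proj(c,P):
    E=np.array(c["extrinsics"]); q=(np.atleast_2d(P)@E[:3,:3].T+E[:3,3])@F
    return cv2.projectPoints(q.reshape(-1,1,3),np.zeros(3),np.zeros(3),np.array(c["intrinsics"]),np.array(c["D"],float))[0][:,0]
def r2w(p,Q):
    c,s=np.cos(p[2]),np.sin(p[2]); Q=np.atleast_2d(Q)
    return np.c_[p[0]+c*Q[:,0]-s*Q[:,1],p[1]+s*Q[:,0]+c*Q[:,1],Q[:,2]]
def blob(c,col,box=None):
    h=cv2.cvtColor(c["pixels"],cv2.COLOR_RGB2HSV).astype(int); H,S,V=h[...,0],h[...,1],h[...,2]
    m=(S>170)&(V>90)&((H>=7)&(H<=14) if col=="orange" else ((H<=3)|(H>=176)))
    if box: k=np.zeros_like(m);k[box[1]:box[3],box[0]:box[2]]=1;m&=k
    y,x=np.nonzero(m); return x,y
E
python3 - <<'E'
import pickle; from h import *
d=pickle.load(open("c0.pkl","rb")); c=d["top"];s=d["side"]
k=.64
obsT=np.array([[222,241],[566,275],[561,343],[215,307],[393,336],[278,272]])*k
Q=np.array([[-.31,.065,.012],[.34,.065,.012],[.34,-.065,.012],[-.31,-.065,.012],[.03,-.085,.086],[-.176,0,.157]])
obsS=np.array([[422,352],[298,364],[273,514],[491,306]])*k
QS=np.array([[.03,-.085,.086],[-.176,0,.157],[-.31,-.065,.012],[.34,-.065,.012]])
f=lambda p:np.r_[(proj(c,r2w(p,Q))-obsT).ravel(),(proj(s,r2w(p,QS))-obsS).ravel()]
r=least_squares(f,[.55,.05,-1.65],loss="soft_l1"); print(r.x,np.round(f(r.x).reshape(-1,2),1).tolist())
p=r.x; np.save("rail.npy",p)
for n,q in dict(plunger=(.03,-.085,.086),c10=(.1,0,.14),c23=(.234,0,.14),start=(-.05,-.085,.1)).items(): print(n,r2w(p,q).round(4))
# beaker rough on top at z=.085
for n,px,z in (("beaker",(574,436),.085),("dish",(513,183),.045),("reagent",(317,184),.13)):
    print(n,least_squares(lambda a:(proj(c,[a[0],a[1],z])-np.array(px)*k).ravel(),[.4,0]).x)
for col in("orange","red"):
  for nm,cc in d.items():
    x,y=blob(cc,col); print(col,nm,len(x),np.c_[x,y].mean(0) if len(x) else 0, (x.min(),x.max(),y.min(),y.max()) if len(x) else 0)
E
```

```text
[ 0.56148458  0.06566691 -1.68113778] [[0.8, -1.3], [-0.1, -0.8], [-0.6, -0.2], [-0.2, 0.2], [0.2, 0.0], [-1.8, 0.3], [0.5, 0.7], [-0.2, 0.1], [0.4, -0.6], [1.2, -0.7]]
plunger [[0.4737 0.0452 0.086 ]]
c10 [[ 0.5505 -0.0337  0.14  ]]
c23 [[ 0.5357 -0.1669  0.14  ]]
start [[0.4825 0.1247 0.1   ]]
beaker [ 0.29773743 -0.26791293]
dish [ 0.75554487 -0.17828455]
reagent [0.73668624 0.17454215]
orange side 597 [176.73701843 237.61474037] (np.int64(150), np.int64(197), np.int64(217), np.int64(259))
orange top 36 [171.86111111 173.33333333] (np.int64(145), np.int64(180), np.int64(164), np.int64(179))
red side 396 [ 87.38383838 265.02525253] (np.int64(0), np.int64(275), np.int64(223), np.int64(307))
red top 305 [100.92786885 101.87213115] (np.int64(40), np.int64(257), np.int64(70), np.int64(220))
```

```bash
cat >> h.py <<'E'
from scipy.spatial.transform import Rotation as R
def rows(pos,q,path,jaw=1):
    "path: list of (x,y,z,yaw of tool x in deg) per row"
    p=np.array(pos); x=R.from_quat(q).as_matrix()[:,0]; yaw=np.degrees(np.arctan2(x[1],x[0])); out=[]
    for t in path:
        a=np.radians(yaw); X=np.array([np.cos(a),np.sin(a),0]);Y=np.array([np.sin(a),-np.cos(a),0]);d=np.array(t[:3])-p
        out.append("%g %.3f %.3f %.3f %.4f"%(jaw,d@X/.4,d@Y/.4,-d[2]/.4,-(t[3]-yaw)/180)); p=np.array(t[:3]);yaw=t[3]
    return "; ".join(out)
E
python3 - <<'E'
from h import *; from workcell import manip
o=manip.get_obs(); p=np.load("rail.npy"); a=o["position"]
t=r2w(p,[.033,-.082,.16])[0]; print(t)
yw=np.degrees(p[2])+180
P=[]
for i in range(1,21):
    f=min(i/14,1); s=a+(t-a)*f; s[2]=a[2]+( -.07*max(0,(i-10)/4) if i<14 else -.069); P.append((*s,23.7+(yw-23.7)*min(i/10,1)))
r=rows(a,o["ee_rot"],P).split("; "); print("; ".join(r[:10])); print("; ".join(r[10:]))
E
```

```text
[0.47634938 0.04189725 0.16      ]
1 0.081 -0.084 -0.000 -0.0333; 1 0.089 -0.075 -0.000 -0.0333; 1 0.097 -0.066 -0.000 -0.0333; 1 0.103 -0.055 -0.000 -0.0333; 1 0.108 -0.044 -0.000 -0.0333; 1 0.112 -0.033 -0.000 -0.0333; 1 0.115 -0.021 -0.000 -0.0333; 1 0.116 -0.008 -0.000 -0.0333; 1 0.117 0.004 -0.000 -0.0333; 1 0.116 0.016 -0.000 -0.0333
1 0.113 0.028 0.044 -0.0000; 1 0.113 0.028 0.044 -0.0000; 1 0.113 0.028 0.044 -0.0000; 1 0.113 0.028 0.041 -0.0000; 1 0.000 0.000 -0.000 -0.0000; 1 0.000 0.000 -0.000 -0.0000; 1 0.000 0.000 -0.000 -0.0000; 1 0.000 0.000 -0.000 -0.0000; 1 0.000 0.000 -0.000 -0.0000; 1 0.000 0.000 -0.000 -0.0000
```

>>> arm_command(series="1 0.081 -0.084 0 -0.0333; 1 0.089 -0.075 0 -0.0333; 1 0.097 -0.066 0 -0.0333; 1 0.103 -0.055 0 -0.0333; 1 0.108 -0.044 0 -0.0333; 1 0.112 -0.033 0 -0.0333; 1 0.115 -0.021 0 -0.0333; 1 0.116 -0.008 0 -0.0333; 1 0.117 0.004 0 -0.0333; 1 0.116 0.016 0 -0.0333", newtons=40)

```text
clock: 1.35
position: [0.4125, -0.1323, 0.2296]
ee_rot: [0.744, 0.668, -0.0, 0.0]
ft_force: [0.1, -0.7, -0.1]
grip_width: -0.002
grasp_force: 0.0
```

Run:
```python
from h import *; from workcell import manip
o=manip.get_obs(); p=np.load("rail.npy"); a=o["position"]
t=r2w(p,[.033,-.082,.13])[0]; yw=np.degrees(p[2])+180
P=[(*(a+(t-a)*min(i/6,1)),yw) for i in range(1,11)]
print(o["clock"],a,R.from_quat(o["ee_rot"]).as_matrix()[:,[0,2]].T.round(4),o["joint_velocities"].round(2),yw); print(rows(a,o["ee_rot"],P))
```

```text
1.35 [ 0.41248697 -0.13225409  0.22961176] [[ 1.073e-01  9.942e-01 -3.000e-04]
 [-1.000e-04 -3.000e-04 -1.000e+00]] [-0.4   0.   -0.43 -0.01 -0.03 -0.    0.01] 83.67790065751142
1 0.075 0.019 0.042 0.0009; 1 0.075 0.018 0.042 -0.0000; 1 0.075 0.018 0.042 -0.0000; 1 0.075 0.018 0.042 -0.0000; 1 0.075 0.018 0.042 -0.0000; 1 0.075 0.018 0.042 -0.0000; 1 0.000 0.000 -0.000 -0.0000; 1 0.000 0.000 -0.000 -0.0000; 1 0.000 0.000 -0.000 -0.0000; 1 0.000 0.000 -0.000 -0.0000
```

>>> arm_command(series="1 0.075 0.019 0.042 0; 1 0.075 0.018 0.042 0; 1 0.075 0.018 0.042 0; 1 0.075 0.018 0.042 0; 1 0.075 0.018 0.042 0; 1 0.075 0.018 0.042 0; 1 0 0 0.02 0; 1 0 0 0.0125 0; 1 0 0 0 0; 1 0 0 0 0")

```text
clock: 2.6
position: [0.4758, 0.0396, 0.1163]
ee_rot: [0.746, 0.666, 0.0, 0.0]
ft_force: [0.2, 0.5, 0.0]
grip_width: 0.002
grasp_force: 0.0
```

Run:
```python
from h import *; from workcell import manip,viewer
o=manip.get_obs(); print(o["position"],o["ft_force"])
ims=[]
for n,b in (("side",(150,150,370,330)),("top",(110,120,380,250))):
    c=viewer.camera(n); q=c["pixels"][b[1]:b[3],b[0]:b[2],::-1]; s=800/q.shape[1] if n=="top" else 600/q.shape[0]
    q=cv2.resize(q,None,fx=min(s,2.9 if n=="top" else 3.3),fy=min(s,2.9 if n=="top" else 3.3),interpolation=cv2.INTER_CUBIC); cv2.imwrite(f"pics/{n}1.png",q); print(q.shape)
```

```text
[0.47577965 0.03961073 0.11634599] [0.1919737  0.48791504 0.04100742]
(594, 726, 3)
(377, 783, 3)
```

View pics/side1.png

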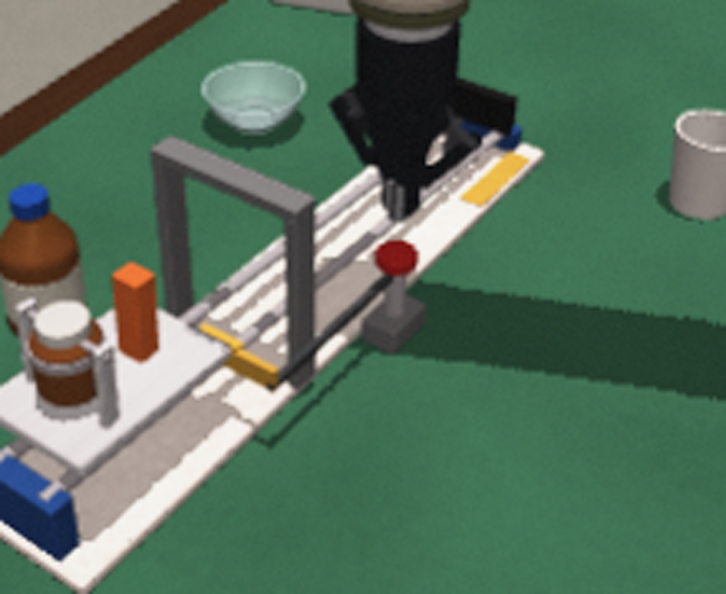

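The side crop shows the closed tips at about (400,217) in the crop, just above the red cap at (396,255), with the shuttle still held by the gate. I'll check the gap by projection.

Run:
```python
from h import *; import pickle
s=pickle.load(open("c0.pkl","rb"))["side"]
for z in (.084,.09,.097,.103): print(z,(proj(s,[.4758,.0396,z])-150)*3.3)
print((proj(s,r2w(np.load("rail.npy"),[.03,-.085,.086]))-150)*3.3)
```

```text
0.084 [[398.8046316  248.15253985]]
0.09 [[399.05340764 242.2763057 ]]
0.097 [[399.34572402 235.37001919]]
0.103 [[399.59807946 229.40645757]]
[[398.04598809 250.72485698]]
```

>>> arm_command(series="1 0 0 0.0025 0; 1 0 0 0.0025 0; 1 0 0 0.0025 0; 1 0 0 0.0025 0; 1 0 0 0.0025 0; 1 0 0 0.0025 0; 1 0 0 0.0025 0; 1 0 0 0.0025 0; 1 0 0 0.0025 0; 1 0 0 0.0025 0")

```text
clock: 3.95
position: [0.4756, 0.0403, 0.1058]
ee_rot: [0.745, 0.667, 0.0, 0.0]
ft_force: [-0.6, 0.7, 0.2]
grip_width: -0.0
grasp_force: 0.0
```

>>> arm_command(series="1 0 0 0.0025 0; 1 0 0 0.0025 0; 1 0 0 0.0025 0; 1 0 0 0.0025 0; 1 0 0 0.0025 0; 1 0 0 0.0025 0; 1 0 0 0.0025 0; 1 0 0 0.0025 0; 1 0 0 0 0; 1 0 0 0 0")

```text
clock: 5.2
position: [0.4756, 0.0403, 0.0979]
ee_rot: [0.745, 0.667, -0.0, 0.0]
ft_force: [-0.2, 0.3, 0.0]
grip_width: -0.0
grasp_force: 0.0
```

Run:
```python
from h import *; from workcell import manip,viewer
print(manip.get_obs()["position"],manip.get_obs()["ft_force"])
c=viewer.camera("side"); q=cv2.resize(c["pixels"][180:280,210:330,::-1],None,fx=6,fy=6,interpolation=cv2.INTER_CUBIC); cv2.imwrite("pics/s2.png",q)
```

```text
[0.47559909 0.04033193 0.0979297 ] [-0.17308733  0.29368164  0.04018955]
```

View pics/s2.png

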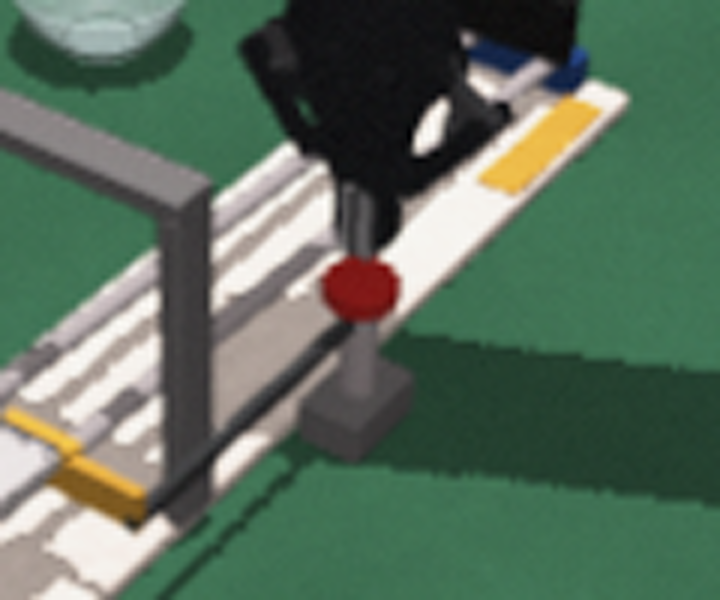

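The tips, at crop (365,255), are still above the cap, which is centred at (360,280), and there is no contact force yet. I'll keep lowering.

>>> arm_command(series="1 0 0 0.0025 0; 1 0 0 0.0025 0; 1 0 0 0.0025 0; 1 0 0 0.0025 0; 1 0 0 0.0025 0; 1 0 0 0.0025 0; 1 0 0 0.0025 0; 1 0 0 0.0025 0; 1 0 0 0.0025 0; 1 0 0 0.0025 0")

```text
clock: 6.5
position: [0.4756, 0.0404, 0.0878]
ee_rot: [0.745, 0.667, -0.0, 0.0]
ft_force: [0.8, 0.4, 0.8]
grip_width: 0.0
grasp_force: 0.0
```

Run:
```python
from h import *; from workcell import manip,viewer
import pickle
for _ in range(3): c=viewer.camera("side"); print(manip.get_obs()["ft_force"].round(2))
c0=pickle.load(open("c0.pkl","rb"))["side"]
for cc in (c0,c): 
    x,y=blob(cc,"red",(255,200,290,260)); print(len(x),x.mean(),y.mean(),y.min(),y.max())
t=viewer.camera("top")
a=cv2.resize(c["pixels"][180:280,210:330,::-1],None,fx=5,fy=5,interpolation=cv2.INTER_CUBIC)
cv2.imwrite("pics/s3.png",a)
```

```text
[ 0.71  0.61 -0.63]
[0.17 1.18 0.08]
[ 0.91 -0.29  0.64]
97 269.659793814433 227.4742268041237 223 232
75 269.61333333333334 228.57333333333332 225 232
```

View pics/s3.png

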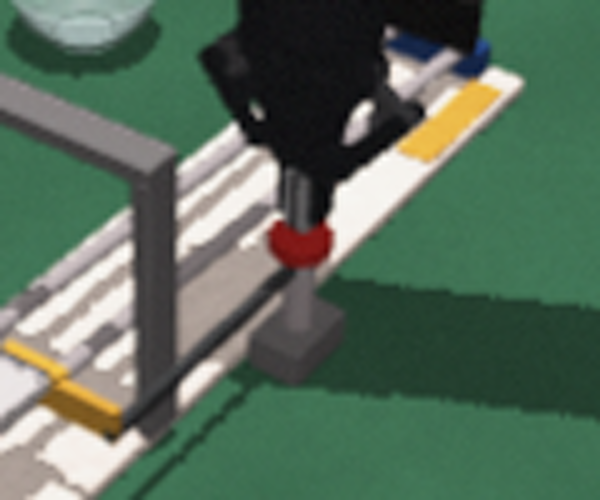

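Tips at crop (303,225) now just overlap the cap top, and the cap has not moved. I'll lower a few mm more to find the contact height.

>>> arm_command(series="1 0 0 0.0025 0; 1 0 0 0.0025 0; 1 0 0 0.0025 0; 1 0 0 0.0025 0; 1 0 0 0.0025 0; 1 0 0 0.0025 0; 1 0 0 0.0025 0; 1 0 0 0.0025 0; 1 0 0 0.0025 0; 1 0 0 0.0025 0")

```text
clock: 7.95
position: [0.4756, 0.0403, 0.0778]
ee_rot: [0.745, 0.667, -0.0, 0.0]
ft_force: [-0.1, -0.6, 2.4]
grip_width: -0.002
grasp_force: 0.8
```

Run:
```python
from h import *; from workcell import manip,viewer
print(manip.get_obs()["ft_force"].round(2))
c=viewer.camera("side")
x,y=blob(c,"red",(255,200,290,260)); print(len(x),x.mean(),y.mean(),y.min(),y.max())
a=cv2.resize(c["pixels"][180:280,210:330,::-1],None,fx=5,fy=5,interpolation=cv2.INTER_CUBIC)
cv2.imwrite("pics/s4.png",a)
```

```text
[-0.11 -0.57  2.39]
68 269.55882352941177 230.7941176470588 226 234
```

Run:
```python
from h import *; import pickle
d=pickle.load(open("c0.pkl","rb")); p=np.load("rail.npy")
s=d["side"]; E=s["extrinsics"]; print("campos",-E[:3,:3].T@E[:3,3])
for t in np.arange(0,.3,.02): print(round(t,2),proj(s,r2w(p,[[t-.176,0,.157-.042*t],[t-.176,0,.1-.042*t]])).round(0).tolist(),proj(d["top"],r2w(p,[t-.176,0,.157-.042*t])).round(1).tolist())
print("leg",proj(s,r2w(p,[[-.07,-.064,0],[-.07,-.064,.185],[-.07,.064,.0],[-.07,.064,.185]])).round(0).tolist())
print("hand",proj(s,r2w(p,[[.033,0,.11],[.033,0,.2],[.033,.05,.15],[.033,-.05,.15]])).round(0).tolist())
print("handT",proj(d["top"],r2w(p,[[.033,0,.11],[-.01,.0,.2],[-.01,0,.3]])).round(0).tolist())
```

```text
campos [0.14236121 0.73729641 0.68642755]
0.0 [[191.0, 233.0], [193.0, 252.0]] [[176.1, 174.4]]
0.02 [[197.0, 229.0], [199.0, 248.0]] [[183.8, 175.2]]
0.04 [[203.0, 225.0], [204.0, 243.0]] [[191.5, 176.0]]
0.06 [[208.0, 221.0], [210.0, 239.0]] [[199.2, 176.8]]
0.08 [[214.0, 217.0], [215.0, 235.0]] [[206.8, 177.6]]
0.1 [[219.0, 214.0], [220.0, 232.0]] [[214.4, 178.4]]
0.12 [[224.0, 210.0], [225.0, 228.0]] [[222.0, 179.2]]
0.14 [[229.0, 207.0], [230.0, 224.0]] [[229.7, 180.0]]
0.16 [[234.0, 203.0], [235.0, 221.0]] [[237.3, 180.8]]
0.18 [[239.0, 200.0], [239.0, 217.0]] [[244.8, 181.6]]
0.2 [[243.0, 197.0], [244.0, 214.0]] [[252.4, 182.4]]
0.22 [[248.0, 194.0], [248.0, 211.0]] [[260.0, 183.2]]
0.24 [[252.0, 191.0], [252.0, 208.0]] [[267.5, 184.0]]
0.26 [[256.0, 188.0], [256.0, 205.0]] [[275.1, 184.8]]
0.28 [[261.0, 185.0], [260.0, 202.0]] [[282.6, 185.6]]
leg [[242.0, 268.0], [241.0, 211.0], [205.0, 249.0], [201.0, 193.0]]
hand [[246.0, 207.0], [245.0, 179.0], [231.0, 189.0], [261.0, 201.0]]
handT [[256.0, 184.0], [239.0, 179.0], [237.0, 175.0]]
```

```bash
cat >> h.py <<'E'
RAIL=np.load("rail.npy")
def post_px(c):
    h=cv2.cvtColor(c["pixels"],cv2.COLOR_RGB2HSV).astype(int); H,S,V=h[...,0],h[...,1],h[...,2]
    m=((H>=4)&(H<=13)&(S>190)&(V>150)).astype(np.uint8)
    n,_,st,ce=cv2.connectedComponentsWithStats(m); i=1+np.argmax(st[1:,4]); return ce[i],st[i]
def travel(c,off):
    "travel from side-view centroid; off = calibration shift along travel"
    u,st=post_px(c)
    g=lambda t:(proj(c,r2w(RAIL,[t[0]-.176,0,.122-.042*t[0]]))[0]-u)
    return least_squares(g,[.1]).x[0]-off,u,st[4]
E
python3 - <<'E'
from h import *; import pickle; from workcell import viewer,manip
d=pickle.load(open("c0.pkl","rb")); print(post_px(d["side"]),travel(d["side"],0))
o=manip.get_obs(); p=o["position"]; c,s=np.cos(RAIL[2]),np.sin(RAIL[2]); v=p[:2]-RAIL[:2]; print("hand rail xy",v@[c,s],v@[-s,c],o["clock"])
E
```

```text
(array([190.05769231, 233.40384615]), array([185, 230,  11,   8,  52], dtype=int32)) (np.float64(0.013983233649119341), array([190.05769231, 233.40384615]), np.int32(52))
hand rail xy 0.03464939876023116 -0.08259257582486386 8.0
```

>>> arm_command(series="1 0 0 0 0; 1 0 0 0 0; 1 0 0 0 0; 1 0 0 0.013 0; 1 0 0 0.013 0; 1 0 0 -0.1135 0; 1 0 0.103 0 0; 1 0 0.103 0 0; 1 0 0 0 0; 1 0 0 0 0")

```text
clock: 9.25
position: [0.5567, 0.0316, 0.1121]
ee_rot: [0.745, 0.667, -0.0, -0.001]
ft_force: [-0.9, 1.0, 0.2]
grip_width: -0.001
grasp_force: 0.0
```

Run:
```python
from h import *; import pickle; from workcell import viewer,manip
L=[]
for i in range(2):
    t=manip.get_obs()["clock"]; L.append((t,viewer.camera("side")))
pickle.dump(L,open("run.pkl","wb")); o=manip.get_obs()
c0=pickle.load(open("c0.pkl","rb"))["side"]
for t,c in [(0,c0)]+L:
    print(t,travel(c,0))
    h=cv2.cvtColor(c["pixels"],cv2.COLOR_RGB2HSV).astype(int); H,S,V=h[...,0],h[...,1],h[...,2]
    m=((H>=3)&(H<=13)&(S>190)&(V>90)).astype(np.uint8); n,_,st,ce=cv2.connectedComponentsWithStats(m)
    for i in range(1,n):
        if st[i,4]>25: print("   ",st[i],ce[i].round(2))
print(o["clock"],o["position"],o["ft_force"])
```

```text
0 (np.float64(0.013983233649119341), array([190.05769231, 233.40384615]), np.int32(52))
    [185 230  13  29 288] [190.74 243.85]
9.25 (np.float64(0.10825426038617963), array([216.26315789, 215.5       ]), np.int32(38))
    [212 213  11  26 240] [217.   225.21]
9.3 (np.float64(0.12003270012813128), array([219.25   , 213.40625]), np.int32(32))
    [215 211  10  26 231] [219.68 223.19]
9.35 [0.55663941 0.03141649 0.11264215] [0.01700838 0.39803242 0.44696225]
```

Run:
```python
from h import *; import pickle; from workcell import viewer,manip
L=pickle.load(open("run.pkl","rb"))
t=manip.get_obs()["clock"]; L.append((t,viewer.camera("side"))); pickle.dump(L,open("run.pkl","wb"))
o=manip.get_obs()
c0=pickle.load(open("c0.pkl","rb"))["side"]
def tv(c,z):
    h=cv2.cvtColor(c["pixels"],cv2.COLOR_RGB2HSV).astype(int); H,S,V=h[...,0],h[...,1],h[...,2]
    m=((H>=3)&(H<=13)&(S>190)&(V>90)).astype(np.uint8); n,_,st,ce=cv2.connectedComponentsWithStats(m); i=1+np.argmax(st[1:,4])
    return least_squares(lambda t:proj(c,r2w(RAIL,[t[0]-.176,0,z-.042*t[0]]))[0]-ce[i],[.1]).x[0],ce[i],st[i]
z=.122; z0=tv(c0,z)[0]; T=[];X=[];X2=[]
o0=travel(c0,0)[0]
for t,c in L:
    r=tv(c,z); T.append(t);X.append(r[0]-z0); X2.append(travel(c,0)[0]-o0); print(t,X[-1],X2[-1],r[1:])
T=np.array(T);X=(np.array(X)+np.array(X2))/2
def s(t,m,t0):
    tau=m; vt=(m*9.81*.042-.01); u=np.maximum(t-t0,0); return vt*(u-tau*(1-np.exp(-u/tau))), vt*(1-np.exp(-u/tau))
for m in (.61,.72,.84,.97):
    f=least_squares(lambda q:s(T,m,q[0])[0]-X,[8.5]); print(m,f.x,np.round(f.fun*1e3,1),"now",[np.round(s(o["clock"]+k*.125,m,f.x[0]),3).tolist() for k in range(0,11,1)])
print(o["clock"],np.polyfit(T,X,1))
```

```text
9.25 0.09334675261099826 0.0942710267370603 (array([217.        , 225.20833333]), array([212, 213,  11,  26, 240], dtype=int32))
9.3 0.10392423418390907 0.10604946647901194 (array([219.68398268, 223.18614719]), array([215, 211,  10,  26, 231], dtype=int32))
9.35 0.11418662781481148 0.11436465516766421 (array([222.60185185, 221.75      ]), array([218, 210,  10,  25, 216], dtype=int32))
0.61 [8.39653563] [ 1.3 -0.7 -0.5] now [[0.123, 0.195], [0.148, 0.203], [0.174, 0.21], [0.201, 0.216], [0.228, 0.221], [0.256, 0.225], [0.284, 0.228], [0.313, 0.23], [0.342, 0.232], [0.371, 0.234], [0.4, 0.235]]
0.72 [8.43191239] [ 0.6 -0.7  0.2] now [[0.125, 0.212], [0.152, 0.224], [0.181, 0.234], [0.211, 0.242], [0.241, 0.249], [0.273, 0.255], [0.305, 0.26], [0.338, 0.264], [0.371, 0.268], [0.405, 0.271], [0.439, 0.273]]
0.84 [8.45828041] [-0.  -0.8  0.8] now [[0.126, 0.227], [0.155, 0.242], [0.187, 0.255], [0.219, 0.266], [0.253, 0.276], [0.288, 0.284], [0.324, 0.291], [0.361, 0.297], [0.398, 0.303], [0.436, 0.307], [0.475, 0.311]]
0.97 [8.47847782] [-0.5 -0.8  1.3] now [[0.127, 0.239], [0.158, 0.257], [0.191, 0.273], [0.227, 0.287], [0.263, 0.3], [0.301, 0.311], [0.341, 0.32], [0.381, 0.329], [0.423, 0.336], [0.465, 0.342], [0.508, 0.348]]
9.4 [ 0.20466752 -1.79905079]
```

Run:
```python
from h import *; import pickle; from workcell import viewer,manip
L=pickle.load(open("run.pkl","rb"))
t=manip.get_obs()["clock"]; L.append((t,viewer.camera("side"))); pickle.dump(L,open("run.pkl","wb"))
o=manip.get_obs()
c0=pickle.load(open("c0.pkl","rb"))["side"]
# match the post template (init frame) by gradient-free: soft orange weight centroid
def soft(c,box):
    im=c["pixels"][box[1]:box[3],box[0]:box[2]].astype(float); w=np.clip((im[...,0]-2*im[...,2]-0.4*im[...,1])/60,0,1)*(im[...,0]>1.6*im[...,1])
    x0=np.arange(box[0],box[2]);y0=np.arange(box[1],box[3]); return np.array([(w.sum(0)*x0).sum(),(w.sum(1)*y0).sum()])/w.sum(),w.sum()
T=[];X=[]
for t,c in [(0,c0)]+L:
    u,st=post_px(c); b=(int(st[0])-4,int(st[1])-5,int(st[0])+16,int(st[1])+32)
    ce,w=soft(c,b)
    x=least_squares(lambda t:proj(c,r2w(RAIL,[t[0]-.176,0,.122-.042*t[0]]))[0]-ce,[.1]).x[0]; T.append(t);X.append(x); print(t,ce,w,x-X[0],travel(c,0)[0]-.014,st)
T=np.array(T[1:]);X=np.array(X[1:])-X[0]
def s(t,m,t0):
    vt=(m*9.81*.042-.01); u=np.maximum(t-t0,0); return vt*(u-m*(1-np.exp(-u/m))), vt*(1-np.exp(-u/m))
for m in (.61,.72,.84,.97):
    f=least_squares(lambda q:s(T,m,q[0])[0]-X,[8.5]); print(m,f.x,np.round(f.fun*1e3,1),"now",[np.round(s(o["clock"]+k*.125,m,f.x[0]),3).tolist() for k in range(0,9,1)])
print(o["clock"],np.polyfit(T,X,1))
```

```text
0 [190.62753432 243.46422615] 269.7966666666666 0.0 -1.6766350880659253e-05 [185 230  11   8  52]
9.25 [216.88241949 225.03005742] 232.77666666666664 0.09301914717612945 0.09425426038617964 [212 213   9   6  38]
9.3 [219.51828321 223.0161526 ] 216.68333333333334 0.1034576525154252 0.10603270012813128 [215 211  10   6  32]
9.35 [222.38515675 221.58585042] 197.98000000000002 0.11357374039324399 0.11434788881678355 [218 210   7   5  15]Traceback (most recent call last):
  File "<stdin>", line 12, in <module>
  File "h.py", line 27, in post_px
    n,_,st,ce=cv2.connectedComponentsWithStats(m); i=1+np.argmax(st[1:,4]); return ce[i],st[i]
                                                       ~~~~~~~~~^^^^^^^^^^
    return _wrapfunc(a, 'argmax', axis=axis, out=out, **kwds)
    return bound(*args, **kwds)
ValueError: attempt to get argmax of an empty sequence
```

Run:
```python
from h import *; import pickle
L=pickle.load(open("run.pkl","rb")); c0=pickle.load(open("c0.pkl","rb"))["side"]
T=[];X=[]
for t,c in [(0,c0)]+L:
    im=c["pixels"].astype(float); r,g,b=im[...,0],im[...,1],im[...,2]
    m=((r>1.8*g)&(r>2.2*b)&(r>60)&(g>1.3*b)).astype(np.uint8); n,_,st,ce=cv2.connectedComponentsWithStats(m)
    x0=183 if t==0 else 205
    k=[i for i in range(1,n) if st[i,4]>80 and x0<=ce[i][0]<245 and 200<ce[i][1]<260]
    for i in k: print(t,st[i],ce[i].round(2))
    i=max(k,key=lambda i:st[i,4])
    xs=[];
    x=least_squares(lambda q:(proj(c,r2w(RAIL,[q[0]-.176,0,.122-.042*q[0]]))[0]-ce[i])[:1],[.1]).x[0]; X.append(x);T.append(t); print("   s",x-X[0])
T=np.array(T[1:]);X=np.array(X[1:])-X[0]
def s(t,m,t0):
    vt=(m*9.81*.042-.01); u=np.maximum(t-t0,0); return vt*(u-m*(1-np.exp(-u/m))), vt*(1-np.exp(-u/m))
for m in (.61,.72,.84,.97):
    f=least_squares(lambda q:s(T,m,q[0])[0]-X,[8.5]); print(m,f.x,np.round(f.fun*1e3,1),"now",[np.round(s(9.45+k*.125,m,f.x[0]),3).tolist() for k in range(0,9,1)])
print(np.polyfit(T,X,1))
```

```text
0 [184 230  14  29 300] [190.74 243.85]
   s 0.0
9.25 [211 213  12  27 249] [216.95 225.29]
   s 0.09309452392840109
9.3 [215 211  10  26 235] [219.7  223.29]
   s 0.10368854449671373
9.35 [217 210  11  26 225] [222.63 221.84]
   s 0.11518041448380203
9.4 [220 210  11  24 196] [225.36 220.9 ]
   s 0.12607819054277952
0.61 [8.3942279] [ 2.4  1.  -1.  -2.3] now [[0.134, 0.199], [0.159, 0.207], [0.185, 0.213], [0.212, 0.218], [0.24, 0.222], [0.268, 0.226], [0.296, 0.229], [0.325, 0.231], [0.354, 0.233]]
0.72 [8.43170531] [ 1.3  0.6 -0.7 -1.1] now [[0.136, 0.217], [0.164, 0.228], [0.193, 0.237], [0.223, 0.245], [0.254, 0.252], [0.286, 0.257], [0.318, 0.262], [0.351, 0.266], [0.385, 0.269]]
0.84 [8.45962852] [ 0.4  0.3 -0.4 -0.2] now [[0.137, 0.233], [0.167, 0.247], [0.199, 0.259], [0.232, 0.27], [0.266, 0.279], [0.302, 0.287], [0.338, 0.294], [0.375, 0.3], [0.413, 0.305]]
0.97 [8.48101152] [-0.4 -0.1 -0.2  0.6] now [[0.139, 0.246], [0.171, 0.264], [0.205, 0.279], [0.24, 0.292], [0.278, 0.304], [0.316, 0.314], [0.356, 0.323], [0.397, 0.331], [0.439, 0.338]]
[ 0.22088574 -1.9502491 ]
```

>>> arm_command(series="1 0 0 0 0; 1 -0.055 0 0 0; 1 -0.07 0 0 0; 1 -0.0725 0 0 0; 1 -0.0725 0 0 0; 1 -0.0625 0 0 0; 1 -0.0515 0 0 0; 1 -0.041 0 0 0; 1 -0.03 0 0 0; 1 -0.019 0 0 0")

```text
clock: 10.7
position: [0.5365, -0.1576, 0.1129]
ee_rot: [0.745, 0.667, 0.0, 0.0]
ft_force: [0.0, -0.7, 0.0]
grip_width: -0.004
grasp_force: 0.2
```

>>> arm_command(series="1 -0.009 0 0 0; 1 0 0 0 0; 1 0 0 0 0; 1 0 0 0 0; 1 0 0 0 0; 1 0 0 0 0; 1 0 0 0 0; 1 0 0 0 0; 1 0 0 0 0; 1 0 0 0 0")

```text
clock: 11.95
position: [0.5362, -0.1608, 0.113]
ee_rot: [0.745, 0.667, 0.0, 0.0]
ft_force: [-0.2, -0.1, 0.1]
grip_width: -0.001
grasp_force: 0.2
```

Run:
```python
from h import *; from workcell import viewer,manip
for n in ("side","top"):
    c=viewer.camera(n); b=(130,110,330,260) if n=="side" else (130,120,380,250)
    globals()[n]=cv2.resize(c["pixels"][b[1]:b[3],b[0]:b[2],::-1],(600,450) if n=="side" else (800,416),interpolation=cv2.INTER_CUBIC)
cv2.imwrite("pics/s5.png",side);cv2.imwrite("pics/t5.png",top)
o=manip.get_obs(); v=o["position"][:2]-RAIL[:2]; c,s=np.cos(RAIL[2]),np.sin(RAIL[2]); print(o["clock"],v@[c,s],v@[-s,c],o["position"],o["ft_force"])
```

```text
12.05 0.2279185524671853 -0.000261858016636099 [ 0.53612646 -0.16083673  0.11293429] [-0.62267349  0.24283902  0.12332243]
```

View pics/s5.png

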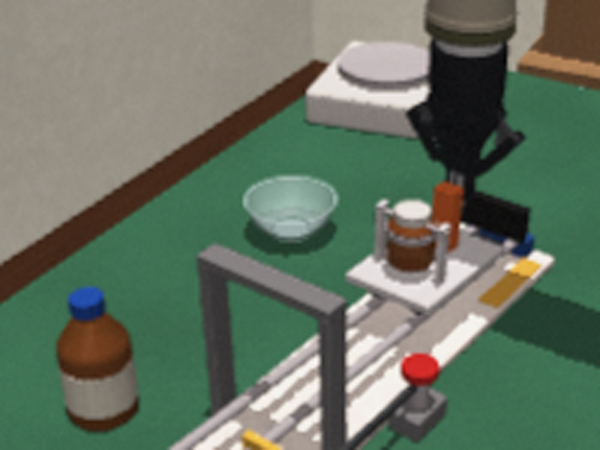

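The shuttle is held. In the side crop the orange post, at (447,215), rests against the fingertips, the jar is upright, and there is a gap to the black end stop. I'll now ease it down.

>>> arm_command(series="1 -0.005 0 0 0; 1 -0.011 0 0 0; 1 -0.011 0 0 0; 1 -0.011 0 0 0; 1 -0.011 0 0 0; 1 -0.011 0 0 0; 1 -0.011 0 0 0; 1 -0.011 0 0 0; 1 -0.011 0 0 0; 1 -0.011 0 0 0")

```text
clock: 13.3
position: [0.5315, -0.2024, 0.1129]
ee_rot: [0.745, 0.667, 0.0, 0.0]
ft_force: [-0.2, 0.2, 0.4]
grip_width: -0.001
grasp_force: 0.2
```

>>> arm_command(series="1 -0.0075 0 0 0; 1 -0.0075 0 0 0; 1 -0.0075 0 0 0; 1 -0.0075 0 0 0; 1 -0.0075 0 0 0; 1 0 0 0 0; 1 0 0 0 0; 1 0 0 0 0; 1 0 0 0 0; 1 0 0 0 0")

```text
clock: 14.55
position: [0.5299, -0.217, 0.1129]
ee_rot: [0.745, 0.667, -0.0, 0.0]
ft_force: [0.5, -0.6, 0.2]
grip_width: -0.002
grasp_force: 0.0
```

>>> arm_command(series="1 0 0 -0.05 0; 1 0 0 -0.1 0; 1 0 0 -0.125 0; 1 0 0 -0.1 0; 1 0 0 0 0; 1 0 0 0 0; 1 0 0 0 0; 1 0 0 0 0; 1 0 0 0 0; 1 0 0 0 0")

```text
clock: 15.8
position: [0.5298, -0.217, 0.2627]
ee_rot: [0.745, 0.667, -0.0, -0.0]
ft_force: [-0.4, 0.1, 0.6]
grip_width: 0.004
grasp_force: 0.0
```

Run:
```python
from h import *; from workcell import viewer,manip
c=viewer.camera("side"); cv2.imwrite("pics/s6.png",cv2.resize(c["pixels"][110:260,130:330,::-1],(800,600),interpolation=cv2.INTER_CUBIC))
o=manip.get_obs(); print(o["clock"],o["position"],o["ft_force"])
print(proj(c,r2w(RAIL,[[t-.176,0,.157-.042*t] for t in (.40,.42,.43)]))-[130,110])
```

```text
15.85 [ 0.52983357 -0.21702602  0.26281806] [ 0.13624997  0.44976214 -1.57149304]
[[152.92843548  59.96534435]
 [156.32275559  57.64885835]
 [157.98777309  56.51256696]]
```

View pics/s6.png

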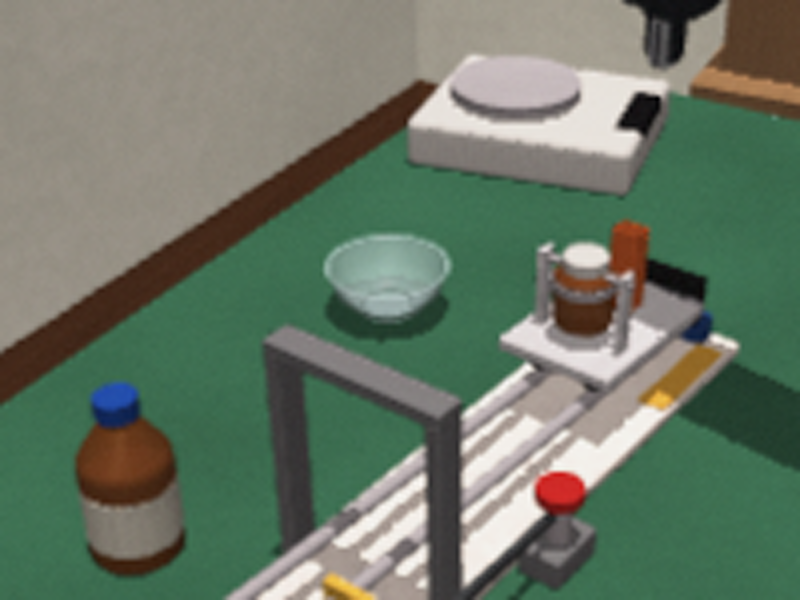

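The post top sits at crop (630,227), which corresponds to travel of about 0.43. The deck is against the stop, the jar is upright, the plunger is down and the hand is clear.

```bash
python3 -c "
from workcell import manip
print(manip.hand_in())"
```

```text
the job is handed in; nothing more can be done
None
```

The job is handed in, with no verdict returned: the shuttle ran freely through the arch, was caught by blocking its post and held still at about 0.38 m, then eased onto the end stop and left there; the last picture shows the jar upright, the plunger down and the arm clear.

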